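# Shut the canister with its double lid, then lift the cover alone

## Robot

A 6-joint arm with a two-finger parallel gripper is mounted at the origin on the work surface. World frame = base frame: x ahead of the robot, y to its left, z up, the work surface at z = 0. Lengths are in m, angles in rad, forces in N, time in s.
With the tool pointing down it reaches from about 0.375 to 0.925 m from the base axis. Payload 5.7 kg.
Tool frame: the origin (TCP) lies on the mounting face of the last link; the fingertips stand r.nose_length ahead of it and the grasp point (between the pads) lies 163 mm ahead of it (r.nose_length is the distance from the TCP to the fingertips, in m); z points along the fingers, y is the direction in which the jaws open and shut (so a half turn about z gives the same grasp; the last joint's range is limited). The gripper opens to 88 mm and grips with 3 to 60 N. Pads are 20 mm wide; open, the fingers measure 115 mm over their backs; the gripper's body (75 mm by 178 mm) begins 61 mm behind the grasp point.
Start: joints at [-1.455, 0.359, 1.51, -0, 1.272, -0.115], TCP at [0.137, -0.584, 0.405] pointing down, gripper open.
Joint ranges: [-2.97, 2.97], [-1.01, 2.36], [0.21, 2.38], [-0.96, 4.11], [0.2, 2.71], [-2.98, 2.98]. Speed limits (rad/s): [2.39, 2.39, 3.14, 3.14, 3.14, 3.14].

## Interface

Orientations are given as a unit quaternion [w, x, y, z].
In Python, from plant import r, eoat, camera, finder gives the robot as it stands. Calls block until the motion is done:
- r.reach(position, orientation): joint-space move of the TCP to a pose.
- r.move_straight(position, rotation=None, vel=0.15): straight line of the TCP; rotation=None keeps the orientation; vel is the mean speed in m/s.
- r.movej(angles): joint-space move.
- eoat.command_gripper(opening, strength=None): finger opening in m; strength is the grip in N (None keeps the last); returns when the fingers have stopped.
- r.sleep(seconds).
- r.ik(position, orientation): joint angles nearest the present ones, or None.
- r.get_obs(): the state.
- camera(name): name is "scene" or "top" or "wrist"; returns a dict with "pixels" (400x640x3 uint8, blue, green, red), "depth" (400x640 float32, m along the optical axis (not along the pixel's ray), 0 where there is no reading), "K" (3x3 intrinsics, pixels), "R" (3x3) and "t" (3): a world point X has camera coordinates R X + t. Camera axes: x right, y down, z forward; pixel columns grow to the right and rows downward; lengths in m; the calibration is good to about 2 mm. A picture is of the moment at which its call begins.
A pose or a line that the arm cannot do raises r.IKError and nothing moves.
- r.hand_in(): hands the job in, once; it reports no verdict.
Trained networks look in a picture, given as the dict that the camera call returned (one of the last four; its "shot" number tells which), for a name from the list of things; names that differ only in an ending like _2 or _b are one class to them, and where a whole thing is asked for, a point or a joint stands for the part that bears it (a point fixed in the world has none). Each returns a list of dicts, best first, with "p" (0 to 1); they miss things now and then, are a little off and sometimes report something else, mostly with a low value. They report only what shows in the picture. A call takes as long as a camera call. They do not tell look-alikes from the thing itself.
- finder.look_for(picture, thing): "position" ([column, row] in pixels, amid what is visible of it).
- finder.spot_point(picture, thing): "position" ([column, row] in pixels: a listed point, or the origin of a listed thing).
The state is a dict: "clock": time; "qpos": joint angles; "qd": joint speeds; "joint_torque": joint torques, N m; "ee_pos": TCP position; "tcp_rot": TCP orientation; "wrist_force": force on the tool from outside, world axes, zero at the start; "torque": the same for the moment, N m; "grip_width": finger opening in m.
Only numpy, scipy, OpenCV 4.12 (cv2) and the standard library are available. Lean on these libraries where they do the work, as an engineer would, in place of code of your own. Each camera call takes 0.05 s, during which the arm holds its last target.

## Task

Pick up the double lid (both lids together) by the knob, lower it into the open mouth of the steel canister without dropping it, and press it down firmly until it stops and is fully home. Then take the outer cover by its collar and lift it straight up off the knob, leaving the inner lid fully home and undisturbed, and finish while still holding the cover level and still above the canister, with its lower edge at least 2 cm higher than the top of the knob. Do not take the two lids apart before that, do not shove the canister along, and leave the glass jar, jug and mug where they stand.

Things in the scene. Friction and masses are not known exactly. Their poses are not given: they have to be found in the camera images.
- rim (a point): centre of the canister's rim, 110 mm above its foot; z up. The canister is a loose, upright round steel tin of about 1.6 kg, 94 mm outside diameter, 110 mm high. In its mouth sits a white plastic seal sleeve (outside diameter 88 mm, bore 75 mm) that at first stands 5 to 8 mm proud of the rim
- seal (a joint): how far the seal sleeve is pushed down into the canister, in m: 0 = stands 8 mm proud of the rim, 0.008 = flush with the rim, against its stop (fully home). Starts at 0 to 0.003. It slides stiffly: about 11 N in all moves it (the lids' weight of 3 N included), it stays where left; at the stop it is rigid
- knob (a point): centre of the inner lid's dark wooden knob, z up. Knob: upright cylinder 20 mm across, 24 mm tall, on a 12 mm stem that comes up through the cover's collar. Lifting it carries both lids. The plug's underside is 76 mm, the flange's underside 58 mm and the nested cover's collar top 18 mm below this point. Fully home, this point is 58 mm above the rim
- collar (a point): centre of the outer cover's grip collar, z up: upright tube, 46 mm outside diameter, 30 mm bore, 32 mm tall, standing on a flat disc whose upper face is 16 mm below this point. Lifting it carries the cover alone. Nested, this point is 34 mm below the knob's centre
- outer_lid: steel outer cover, about 150 g; origin at the centre of its skirt's lower edge, 28 mm below the collar's centre, z up. Disc 111 mm across with a skirt 106 mm inside; it rests loosely (about 4 mm sideways play) on the inner lid's flange, the knob sticking up through the collar
- inner_lid: aluminium inner lid, about 170 g; origin at the centre of the plug's underside, z up. Plug 69 mm across, 18 mm deep, bevelled at its foot; above it a flange 98 mm across, 4 mm thick, which comes to rest on the seal sleeve. At the start it stands on the counter on its plug, with the outer cover on it
- jar: bystander: closed glass storage jar, 90 mm across, 150 mm high; origin at the centre of its underside
- jug: bystander: yellow plastic jug, 116 mm across, 160 mm high, with a handle reaching 99 mm from its axis along its +y; origin at the centre of its underside
- mug: bystander: white ceramic mug, 80 mm across, 85 mm high, handle along its +y; origin at the centre of its underside
Not all that is in view belongs to the job. Leave any yellow look-alike of the outer_lid alone.

How it is judged:
On the way, in this order (a step that is already met when the one before it is completed fails the run):
1. both lids, still nested, are lifted off the counter (z of collar in the frame of knob below -0.03 m and horizontal distance between collar and knob below 0.01 m and height (world z) of knob above 0.125 m), for 0.1 s.
2. the nested lids are in the canister's mouth and pressed fully home (z of collar in the frame of knob below -0.03 m and horizontal distance between collar and knob below 0.01 m and value of joint seal above 0.0065 m and z of knob in the frame of rim between 0.0545 and 0.0615 m and horizontal distance between knob and rim below 0.008 m and angle between knob's own z axis and vertical below 0.06 rad), for 0.2 s.
At the end, for the whole second after the job is handed in: Cover held still, level within 0.25 rad, over the canister (axes within 60 mm), collar centre 100 mm or more above the rim, clear of the inner lid; inner lid home: seal in 6.5 of 8 mm, knob centre 54.5 to 61.5 mm above the rim, within 8 mm of the axis, tilt under 0.06; canister within 40 mm (value of joint seal above 0.0065 m and z of knob in the frame of rim between 0.0545 and 0.0615 m and horizontal distance between knob and rim below 0.008 m and angle between knob's own z axis and vertical below 0.06 rad and z of collar in the frame of rim above 0.1 m and horizontal distance between collar and rim below 0.06 m and angle between collar's own z axis and vertical below 0.25 rad and contact force between the fingers and outer_lid above 1 N and contact force between each of outer_lid, the fingers and inner_lid below 0.05 N and linear speed of outer_lid below 0.03 m/s and angle between rim's own z axis and vertical below 0.05 rad and distance of rim from where it was at the start of the episode below 0.04 m); the arm keeps its last pose, push and grip.
It fails at once if the outer cover comes off the inner lid before the inner lid is in place in the canister's mouth (z of collar in the frame of knob above -0.02 m and (z of knob in the frame of rim above 0.07 m or horizontal distance between knob and rim above 0.012 m)).
It fails at once if the inner lid comes up again more than 6 mm after having been pressed home (value of joint seal above 0.0065 m and z of knob in the frame of rim above 0.0655 m).
It fails at once if the lids are let go of while still more than about 2 cm above the canister's mouth (height (world z) of knob above 0.2 m and contact force between the fingers and inner_lid below 0.01 N and contact force between the fingers and outer_lid below 0.01 N).
It fails at once if the canister is pushed more than 4 cm or tipped (distance of rim from where it was at the start of the episode above 0.04 m or angle between rim's own z axis and vertical above 0.2 rad).
It fails at once if the glass jar, jug or mug is moved more than 3 cm or tipped (distance of any of jar, jug, mug from where it was at the start of the episode above 0.03 m or angle between any of jar, jug, mug's own z axis and vertical above 0.3 rad).
It also fails if it takes over 53 s, if anything falls off the work surface, if the arm or the gripper's body presses on something with over 40 N, if the wrist force passes 120 N, or if a joint passes its speed limit or range.

## Working session

There is one attempt and no reset: what is moved stays moved. The work goes in short steps, each a Python script; the robot and the scene stay as the last script left them, time stands still between calls to the robot, and variables do not carry over. Pictures are saved under pics/ and viewed, and the job is handed in when it is done.

```bash
ls; mkdir -p pics; python3 - <<'E'
from plant import r,eoat,camera,finder
import cv2,json
print(r.nose_length, {k:v for k,v in r.get_obs().items()})
for n in ["scene","top"]:
    p=camera(n); cv2.imwrite(f"pics/{n}0.png",p["pixels"]); print(n,p["t"],p["R"].tolist(),p["K"].tolist())
    for t in ["rim","knob","collar","outer_lid","jar","jug","mug"]:
        print(n,t,[(([round(x) for x in d["position"]]),round(d["p"],2)) for d in finder.spot_point(p,t)[:3]])
E
```

```text
pics
0.182 {'clock': 0.0, 'qpos': array([-1.45510363e+00,  3.59472315e-01,  1.51141005e+00,  7.36920305e-06,
        1.27251588e+00, -1.15118570e-01]), 'qd': array([-0.00106304, -0.00030796,  0.00061649,  0.00066688,  0.00030719,
        0.00031292]), 'joint_torque': array([-2.50276862e-03, -5.15378809e+01, -2.70723492e+01,  6.71938551e-02,
        3.49618576e-02, -1.33450772e-04]), 'ee_pos': array([ 0.13720176, -0.58373368,  0.40383729]), 'tcp_rot': array([-9.02794668e-04,  9.93347878e-01,  1.15148507e-01,  3.26176387e-06]), 'wrist_force': array([-0.42102496, -0.28047941,  0.24068634]), 'torque': array([4.55634089e-02, 4.86184398e-03, 7.03960431e-05]), 'grip_width': 0.08816157660008886}
scene [ 0.30814592 -0.32475453  1.78325653] [[-0.4941842385664616, 0.8693230629773855, -0.007703929393721696], [0.6291539019234578, 0.3515115998794391, -0.6932567798764648], [-0.5999560867655022, -0.3474435311324907, -0.7206494894379731]] [[455.2680728196536, 0.0, 318.56097359263714], [0.0, 455.2680728196536, 199.3584773776007], [0.0, 0.0, 1.0]]
scene rim [([302, 162], 0.89)]
scene knob [([381, 189],
[... 156 characters left out ...]
83)]
scene mug [([221, 164], 0.86)]
top [0.02561428 0.66155135 0.99414026] [[0.005044473092807357, -0.9996638876966468, -0.02542960728052846], [-0.9867352229032054, -0.0008497119087707732, -0.16233569500215878], [0.16225952413765352, 0.025911187253733807, -0.9864078554034961]] [[388.65618164026245, 0.0, 320.258904876425], [0.0, 388.65618164026245, 200.38335676379532], [0.0, 0.0, 1.0]]
top rim [([383, 252], 0.85), ([177, 225], 0.69), ([340, 158], 0.46)]
top knob [([280, 271], 0.54)]
top collar [([283, 274], 0.85), ([284, 213], 0.75)]
top outer_lid [([285, 214], 0.92), ([284, 271], 0.62)]
top jar [([286, 270], 0.68), ([340, 161], 0.61)]
top jug [([178, 225], 0.84)]
top mug [([487, 242], 0.86)]
```

View pics/scene0.png

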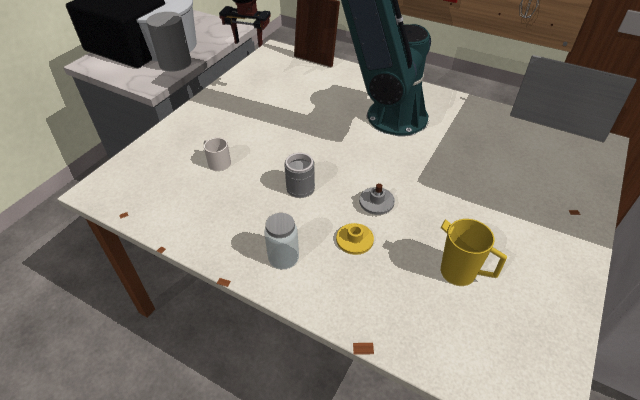

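View pics/top0.png

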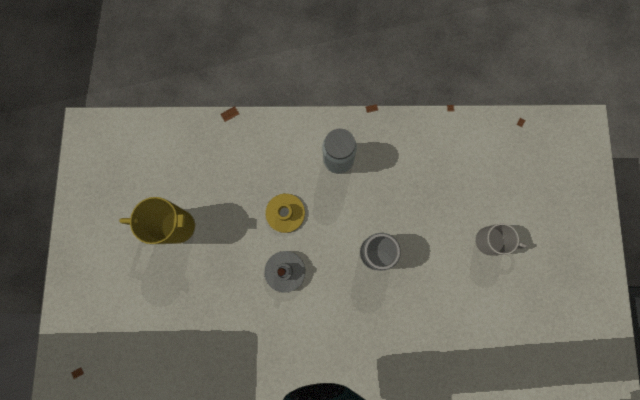

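Top view: the yellow cover at (285,213), scene (355,238), has no knob, so it is the look-alike. The grey steel lid with the dark knob at (283,271), scene (378,196), fits the description. The canister is at (380,251), jar at (340,150), jug at (155,220) and mug at (503,240).

```bash
cat > h.py <<'E'
import numpy as np,cv2
from plant import r,eoat,camera,finder
def ray(p,uv):
    C=-p["R"].T@p["t"]; d=p["R"].T@np.linalg.inv(p["K"])@np.array([uv[0],uv[1],1.]); return C,d
def atz(p,uv,z):
    C,d=ray(p,uv); return C+d*(z-C[2])/d[2]
def tri(prs):
    A=np.zeros((3,3));b=np.zeros(3)
    for p,uv in prs:
        C,d=ray(p,uv);d=d/np.linalg.norm(d);M=np.eye(3)-np.outer(d,d);A+=M;b+=M@C
    return np.linalg.solve(A,b)
def cloud(p):
    h,w=p["depth"].shape;u,v=np.meshgrid(np.arange(w),np.arange(h));z=p["depth"]
    X=np.stack([(u-p["K"][0,2])/p["K"][0,0]*z,(v-p["K"][1,2])/p["K"][1,1]*z,z],-1)
    W=(X-p["t"])@p["R"]; W[z<=0]=np.nan; return W
def proj(p,X):
    c=p["R"]@np.asarray(X,float)+p["t"]; q=p["K"]@c; return q[:2]/q[2]
def save(p,name,box=None,s=1,marks=()):
    im=p["pixels"].copy()
    for m in marks: cv2.drawMarker(im,tuple(int(round(x)) for x in m),(0,255,0),0,6,1)
    if box: im=im[box[1]:box[3],box[0]:box[2]]
    cv2.imwrite(f"pics/{name}.png",cv2.resize(im,None,fx=s,fy=s,interpolation=cv2.INTER_CUBIC))
E
python3 - <<'E'
from h import *
np.set_printoptions(precision=4,suppress=True)
P={n:camera(n) for n in("scene","top")}
for t,z in(("rim",.11),("knob",.076),("collar",.042)):
    uv={n:finder.spot_point(P[n],t)[0]["position"] for n in P}
    print(t,uv,"tri",tri([(P[n],uv[n]) for n in P]),*[atz(P[n],uv[n],z) for n in P])
for n in P:
    W=cloud(P[n]).reshape(-1,3)
    for nm,uvc,z,lo,hi,rad in(("knob",(283,271),.076,.081,.095,.03),("disc",(283,271),.026,.02,.032,.07),("rim",(381,251),.11,.104,.13,.06),("jar",(340,142),.15,.14,.16,.06)):
        c=atz(P["top"],uvc,z)[:2]
        m=(np.hypot(*(W[:,:2]-c).T)<rad)&(W[:,2]>lo)&(W[:,2]<hi)
        q=W[m]
        if len(q)>4:
            (x,y),rr=cv2.minEnclosingCircle(q[:,:2].astype(np.float32)); print(n,nm,len(q),"med",np.median(q,0),"circ",x,y,rr)
save(P["top"],"crop1",(230,190,330,310),6)
E
```

```text
rim {'scene': [301.2, 161.5], 'top': [384.2, 254.2]} tri [ 0.5149 -0.1296  0.107 ] [ 0.5162 -0.1231  0.11  ] [ 0.5169 -0.1336  0.11  ]
knob {'scene': [379.8, 188.6], 'top': [280.2, 272.4]} tri [0.47   0.13   0.0718] [0.4737 0.1319 0.076 ] [0.4703 0.129  0.076 ]
collar {'scene': [355.0, 234.5], 'top': [280.5, 213.6]} tri [0.6316 0.1339 0.0234] [0.6482 0.1357 0.042 ] [0.627 0.136 0.042]
scene knob 30 med [0.4768 0.1282 0.0864] circ 0.474813848733902 0.12889114022254944 0.012450659647583961
scene disc 521 med [0.4889 0.1363 0.0257] circ 0.47461268305778503 0.1221497431397438 0.05902104824781418
scene rim 293 med [ 0.5323 -0.121   0.1125] circ 0.5280434489250183 -0.12471044063568115 0.04797377437353134
scene jar 559 med [ 0.7967 -0.0186  0.1494] circ 0.7948510646820068 -0.021648840978741646 0.04024449363350868
top knob 49 med [0.4715 0.1256 0.0882] circ 0.4727824628353119 0.12629689276218414 0.010186556726694107
top disc 1108 med [0.4728 0.1216 0.0259] circ 0.47209349274635315 0.12420403957366943 0.05548395216464996
top rim 424 med [ 0.5244 -0.1259  0.1153] circ 0.5244105458259583 -0.12734219431877136 0.04709312692284584
top jar 735 med [ 0.7909 -0.0235  0.15  ] circ 0.7921503186225891 -0.022280359640717506 0.0391482450067997
```

View pics/crop1.png

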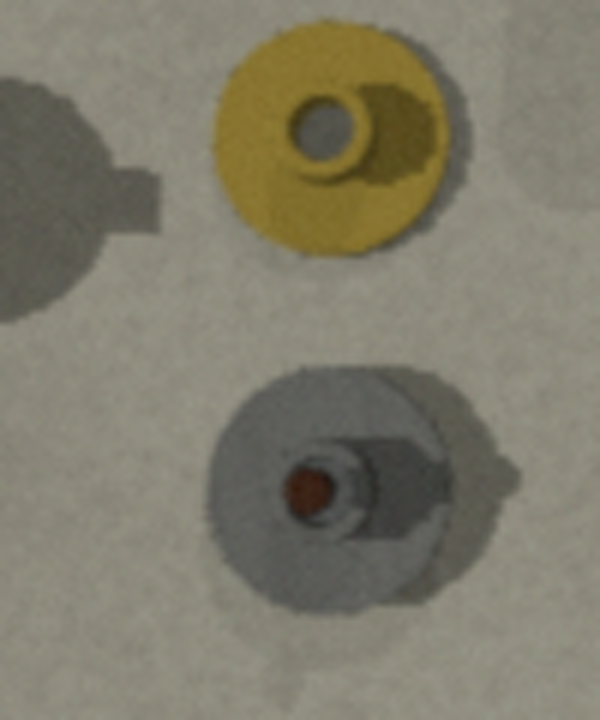

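Confirmed: the grey lid with the knob in its collar is the target. Radii fit the given sizes (rim 47 mm, disc 55.5 mm, knob 10 mm). I'll hover over it and refine with the wrist camera.

```bash
python3 - <<'E'
from h import *
np.set_printoptions(precision=4,suppress=True)
q=[0,1,0,0]
print(r.ik([0.4727,0.1265,0.40],q), r.ik([0.5247,-0.1265,0.5],q), r.ik([0.5247,-0.1265,0.33],q))
r.reach([0.4727,0.1265,0.40],q)
print(r.get_obs()["clock"],r.get_obs()["ee_pos"])
p=camera("wrist"); save(p,"w1",None,1)
W=cloud(p).reshape(-1,3)
for nm,c,lo,hi,rad in(("knob",(.4727,.1265),.081,.095,.02),("disc",(.4727,.1245),.02,.032,.07),("collar",(.4727,.1245),.05,.063,.035)):
    m=(np.hypot(*(W[:,:2]-c).T)<rad)&(W[:,2]>lo)&(W[:,2]<hi); qq=W[m]
    if len(qq): print(nm,len(qq),np.median(qq,0),cv2.minEnclosingCircle(qq[:,:2].astype(np.float32)))
for t in("knob","collar"):
    d=finder.spot_point(p,t)[:2]; print(t,[(x["position"],x["p"],atz(p,x["position"],.076 if t=="knob" else .042)) for x in d])
E
```

```text
[ 0.1202  0.204   1.7483 -0.      1.1893  1.691 ] [-0.3646  0.1968  1.5015 -0.      1.4432  1.2062] [-0.3646  0.3547  1.728  -0.      1.0589  1.2062]
3.9667 [0.473 0.126 0.4  ]
knob 354 [0.4716 0.1269 0.0881] ((0.470406174659729, 0.12712901830673218), 0.01015781331807375)
disc 6041 [0.4766 0.1244 0.0263] ((0.4698220193386078, 0.12493789196014404), 0.055649831891059875)
collar 856 [0.4742 0.1235 0.0581] ((0.47035372257232666, 0.12510882318019867), 0.022867366671562195)
knob [([319.7, 178.3], 0.69, array([0.4811, 0.1239, 0.076 ])), ([314.4, 188.4], 0.67, array([0.4711, 0.129 , 0.076 ]))]
collar [([316.5, 12.9], 0.74, array([0.63 , 0.127, 0.042])), ([321.8, 180.6], 0.69, array([0.4706, 0.1214, 0.042 ]))]
```

View pics/w1.png

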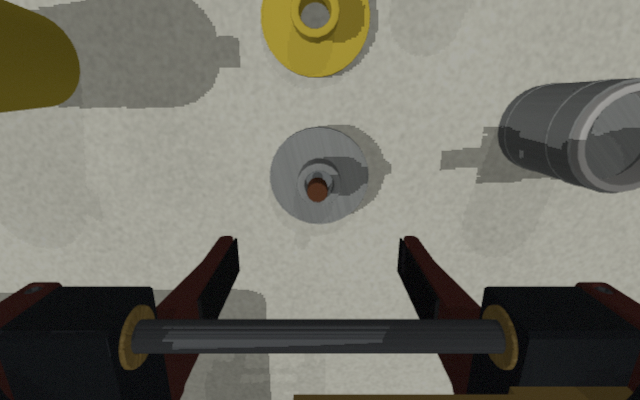

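The wrist view shows the grey lid with its knob at (317,187), clear of everything else. All three cameras agree within about 3 mm. I'll grasp the knob with the grasp point slightly above its centre, so the tips clear the collar.

```bash
python3 - <<'E'
from h import *
np.set_printoptions(precision=4,suppress=True)
r.move_straight([0.4715,0.127,0.246],vel=0.12)
o=r.get_obs();print(o["ee_pos"],o["wrist_force"])
eoat.command_gripper(0.0,45)
o=r.get_obs();print(o["grip_width"],o["wrist_force"])
r.move_straight([0.4715,0.127,0.33],vel=0.08)
r.sleep(0.2)
o=r.get_obs();print(o["clock"],o["ee_pos"],o["grip_width"],o["wrist_force"])
p=camera("wrist"); save(p,"w2")
p=camera("scene"); save(p,"s2",(250,100,500,290),3)
E
```

```text
[0.4718 0.127  0.2465] [-0.0451  0.2381 -0.4594]
0.019211283453254072 [ 0.5588 -0.683  -0.1818]
8.0167 [0.4714 0.127  0.3295] 0.01907229915126079 [ 0.2829  0.5607 -3.2258]
```

View pics/w2.png

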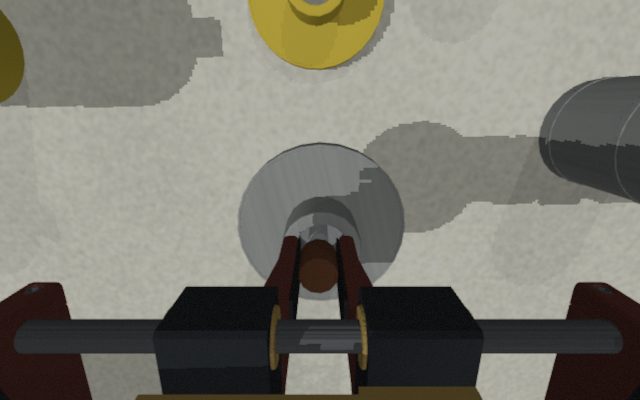

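View pics/s2.png

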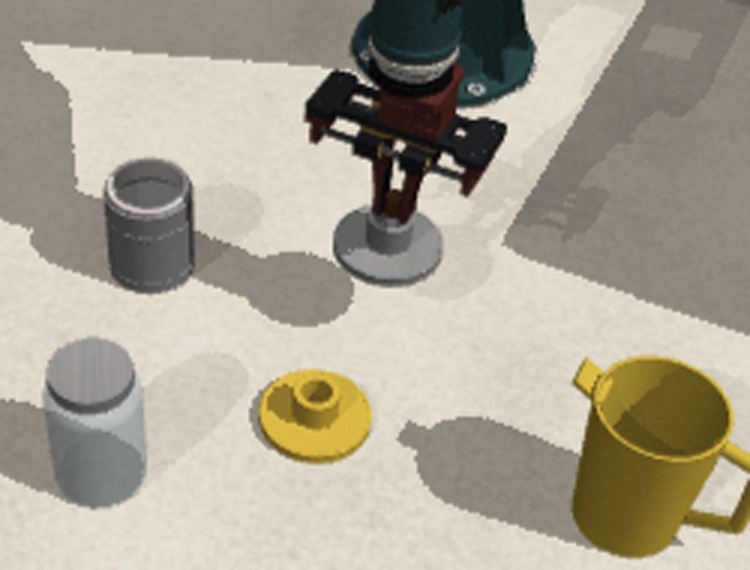

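Both lids are held: the weight is 3.2 N, the width 19 mm and the cover is level on the flange. Next I'll lift higher, go behind the canister and measure rim and knob with the same wrist camera so the bias cancels.

```bash
python3 - <<'E'
from h import *
np.set_printoptions(precision=4,suppress=True)
r.move_straight([0.4715,0.127,0.43],vel=0.12)
r.move_straight([0.40,-0.1265,0.43],vel=0.12)
r.sleep(0.3)
o=r.get_obs();print(o["clock"],o["ee_pos"],o["wrist_force"],o["grip_width"])
e=o["ee_pos"]
p=camera("wrist"); save(p,"w3"); t=camera("top"); save(t,"t3",(200,150,480,350),2.8)
for n,pp in(("w",p),("t",t),("s",camera("scene"))):
  W=cloud(pp).reshape(-1,3)
  kz=e[2]-.170
  for nm,c,lo,hi,rad in(("knob",e[:2],kz+.006,kz+.018,.02),("disc",e[:2],kz-.054,kz-.044,.07),("rim",(.5245,-.1265),.104,.125,.056),("rimTop",(.5245,-.1265),.1125,.125,.05)):
    m=(np.hypot(*(W[:,:2]-c).T)<rad)&(W[:,2]>lo)&(W[:,2]<hi); qq=W[m]
    if len(qq)>5:
        A=np.c_[qq[:,:2]-c,np.ones(len(qq))]; s=np.linalg.lstsq(A,qq[:,2],rcond=None)[0]
        print(n,nm,len(qq),np.median(qq,0),cv2.minEnclosingCircle(qq[:,:2].astype(np.float32)),"slope",s)
E
```

```text
11.7417 [ 0.4    -0.1264  0.43  ] [ 0.6854  0.2328 -3.5718] 0.019105926258858926
w knob 1813 [ 0.4033 -0.1266  0.2721] ((0.4040728807449341, -0.12634755671024323), 0.018444053828716278) slope [-0.0558 -0.0004  0.272 ]
w disc 13593 [ 0.4173 -0.1291  0.2103] ((0.3985338509082794, -0.12822037935256958), 0.055649224668741226) slope [ 0.0007 -0.0008  0.2103]
w rim 3276 [ 0.517  -0.1257  0.1166] ((0.5225253105163574, -0.12641678750514984), 0.04708867892622948) slope [-0.0112 -0.0002  0.1146]
w rimTop 2218 [ 0.5166 -0.1257  0.1173] ((0.5225058197975159, -0.12629815936088562), 0.043994635343551636) slope [-0.0057 -0.0005  0.1171]
t disc 607 [ 0.4337 -0.1155  0.2099] ((0.40240269899368286, -0.12716329097747803), 0.05503412336111069) slope [-0.0008 -0.0001  0.21  ]
t rim 425 [ 0.5243 -0.1267  0.1151] ((0.5246841907501221, -0.12720510363578796), 0.04705609008669853) slope [ 0.0027 -0.008   0.1141]
t rimTop 283 [ 0.5247 -0.1291  0.1166] ((0.5243868231773376, -0.12720032036304474), 0.04632241651415825) slope [0.0022 0.0023 0.1165]
s knob 42 [ 0.4067 -0.128   0.2712] ((0.4021517038345337, -0.12549306452274323), 0.019349530339241028) slope [-0.0716  0.0252  0.2724]
s disc 428 [ 0.4175 -0.1139  0.2094] ((0.40247249603271484, -0.12695741653442383), 0.05760014057159424) slope [0.0025 0.0001 0.2095]
s rim 285 [ 0.5324 -0.1218  0.1133] ((0.5268038511276245, -0.12547165155410767), 0.04743434116244316) slope [-0.0162 -0.0051  0.1125]
s rimTop 150 [ 0.5267 -0.1242  0.1159] ((0.5270857810974121, -0.12542025744915009), 0.04718409478664398) slope [-0.0045 -0.0057  0.1161]
```

View pics/w3.png

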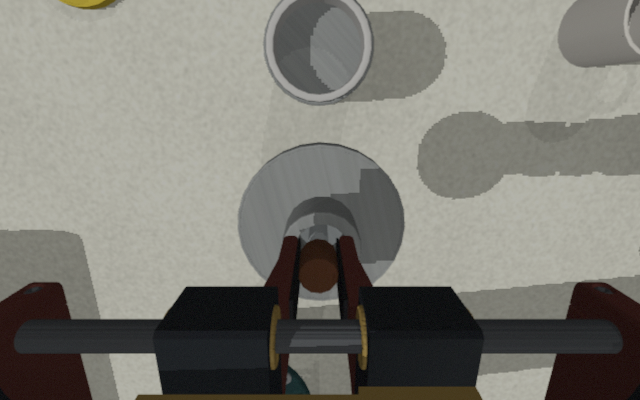

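View pics/t3.png

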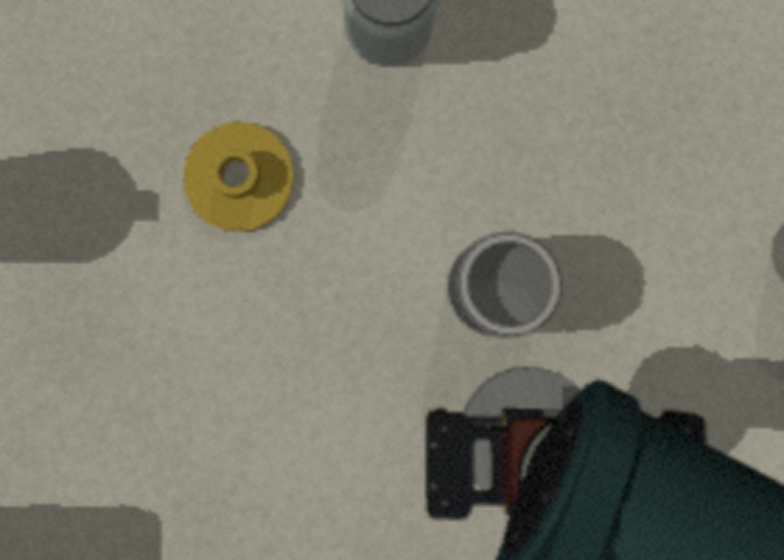

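Everything shown is consistent: the cover is level (slope under 0.001) and the seal is about 7 mm proud. Wrist and top agree on a TCP target of (0.5234, -0.1265) to within 0.5 mm. I'll insert with force checks.

```bash
python3 - <<'E'
from h import *
np.set_printoptions(precision=4,suppress=True)
x,y=.5234,-.1265
r.move_straight([x,y,.43],vel=.1)
r.move_straight([x,y,.375],vel=.08)
r.sleep(.2); o=r.get_obs();print(o["clock"],o["ee_pos"],o["wrist_force"],o["torque"])
z=.370
while z>.328:
    r.move_straight([x,y,z],vel=.03)
    o=r.get_obs();f=o["wrist_force"];print(round(z,4),o["ee_pos"],f,o["torque"])
    if abs(f[0])>12 or abs(f[1])>12 or f[2]>28: break
    z-=.004 if z>.353 else .0015
print(r.get_obs()["clock"],r.get_obs()["grip_width"])
p=camera("scene"); save(p,"s4",(220,60,420,220),4)
save(camera("wrist"),"w4")
E
```

```text
14.3167 [ 0.5236 -0.1266  0.3756] [ 0.6547 -0.4055 -2.675 ] [-0.0066 -0.0476  0.0082]
0.37 [ 0.5233 -0.1265  0.3697] [ 0.2958  0.3782 -3.4071] [-0.0168 -0.0215 -0.0048]
0.366 [ 0.5233 -0.1265  0.3657] [-0.0198  0.1072 -2.5876] [ 0.0105  0.0059 -0.0225]
0.362 [ 0.5233 -0.1265  0.3617] [-0.428   0.6584 -2.8712] [-0.0068 -0.0694 -0.0076]
0.358 [ 0.5233 -0.1265  0.3578] [ 0.6563  0.3089 -3.1154] [ 0.0358 -0.0286 -0.0064]
0.354 [ 0.5233 -0.1264  0.3537] [ 0.8499  1.0515 -2.5741] [-0.0037 -0.005   0.0199]
0.35 [ 0.5233 -0.1265  0.3497] [-0.2806  0.3463 -3.0696] [0.0491 0.0793 0.0039]
0.3485 [ 0.5233 -0.1265  0.3484] [ 0.2395 -0.6976 -4.2589] [ 0.0725  0.0082 -0.0251]
0.347 [ 0.5234 -0.1265  0.3469] [ 0.8224 -0.0927 -3.5448] [ 0.0357 -0.0589  0.0306]
0.3455 [ 0.5234 -0.1265  0.3454] [-0.4815  1.5446 -2.4593] [ 0.0194 -0.0131  0.0409]
0.344 [ 0.5234 -0.1265  0.3444] [-2.3991  0.8502  3.5992] [0.1296 0.2892 0.0599]
0.3425 [ 0.5234 -0.1265  0.3431] [-2.8743  0.6133  4.7191] [0.0592 0.405  0.02  ]
0.341 [ 0.5234 -0.1265  0.3416] [-1.4089  0.0537  5.8278] [0.1915 0.4685 0.0385]
0.3395 [ 0.5234 -0.1265  0.3402] [-2.7891  0.0618  5.9312] [0.1539 0.4507 0.0197]
0.338 [ 0.5235 -0.1265  0.3387] [-1.8957  0.4266  6.1628] [ 0.1964  0.4189 -0.0231]
0.3365 [ 0.5234 -0.1265  0.3379] [-3.9724  2.037  11.9283] [ 0.388   0.7676 -0.0079]
0.335 [ 0.5234 -0.1265  0.3378] [-8.8373  3.1272 24.1126] [ 0.5533  1.427  -0.0134]
0.3335 [ 0.5234 -0.1265  0.3378] [-12.3195   4.4869  37.2907] [ 0.7803  2.0176 -0.038 ]
18.8 0.019172240009401573
```

View pics/s4.png

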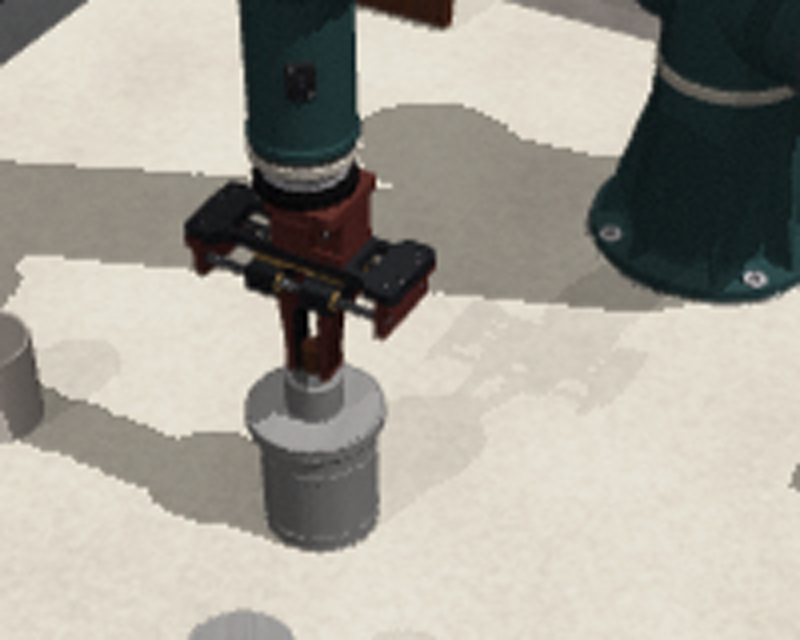

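Hard stop at TCP z=0.3378 (predicted 0.3385), after 6.7 mm of seal travel. The scene view shows the lids square on the canister. I'll relieve the force, release, rise and check.

```bash
python3 - <<'E'
from h import *
np.set_printoptions(precision=4,suppress=True)
x,y=.5234,-.1265
r.sleep(.3)
r.move_straight([x,y,.3372],vel=.02)
o=r.get_obs();print(o["ee_pos"],o["wrist_force"])
eoat.command_gripper(.088,45)
r.move_straight([x-.04,y,.41],vel=.12)
r.sleep(.2); o=r.get_obs();print(o["clock"],o["ee_pos"],o["wrist_force"],o["grip_width"])
p=camera("wrist"); save(p,"w5"); t=camera("top"); s=camera("scene"); save(s,"s5",(220,60,420,220),4)
for n,pp in(("w",p),("t",t),("s",s)):
  W=cloud(pp).reshape(-1,3)
  for nm,lo,hi,rad in(("knob",.174,.186,.02),("collarTop",.145,.154,.033),("disc",.113,.123,.07),("tinrim",.09,.109,.06)):
    c=(x,y); m=(np.hypot(*(W[:,:2]-c).T)<rad)&(W[:,2]>lo)&(W[:,2]<hi); qq=W[m]
    if len(qq)>5:
        A=np.c_[qq[:,:2]-c,np.ones(len(qq))]; sl=np.linalg.lstsq(A,qq[:,2],rcond=None)[0]
        print(n,nm,len(qq),np.median(qq,0),cv2.minEnclosingCircle(qq[:,:2].astype(np.float32)),"slope",sl)
E
```

```text
[ 0.5238 -0.1266  0.3379] [-2.5672  0.779   9.3663]
21.7167 [ 0.4835 -0.1265  0.4092] [0.7796 0.7314 0.2438] 0.08775945621890302
w knob 711 [ 0.5238 -0.1266  0.1801] ((0.5230740308761597, -0.12652669847011566), 0.01005060039460659) slope [-0.0504 -0.0026  0.18  ]
w collarTop 1647 [ 0.525  -0.1289  0.1501] ((0.5225651264190674, -0.1283152997493744), 0.023017093539237976) slope [-0.0005 -0.0005  0.1501]
w disc 11128 [ 0.5303 -0.1289  0.1183] ((0.5225962400436401, -0.12839007377624512), 0.0555567592382431) slope [-0.0005 -0.0001  0.1182]
t knob 10 [ 0.5293 -0.1219  0.1805] ((0.5292964577674866, -0.12269299477338791), 0.00611997302621603) slope [-0.2447 -0.0355  0.1817]
t collarTop 62 [ 0.5375 -0.116   0.1502] ((0.5329970121383667, -0.11985935270786285), 0.01834130473434925) slope [-0.0051 -0.0092  0.1499]
t disc 428 [ 0.554  -0.1091  0.1177] ((0.5503825545310974, -0.11434653401374817), 0.045287832617759705) slope [0.0155 0.0116 0.1171]
s knob 30 [ 0.5285 -0.1258  0.1796] ((0.5270998477935791, -0.1257343739271164), 0.010811314918100834) slope [ 0.0126 -0.0364  0.1789]
s collarTop 74 [ 0.532  -0.1219  0.1488] ((0.5281469225883484, -0.12690669298171997), 0.024344276636838913) slope [ 0.0107 -0.0262  0.1487]
s disc 478 [ 0.5418 -0.1151  0.1174] ((0.5263891220092773, -0.1285780519247055), 0.057762209326028824) slope [-0.0013 -0.0014  0.1175]
s tinrim 70 [ 0.5623 -0.0968  0.0964] ((0.5371321439743042, -0.12234549224376678), 0.053487375378608704) slope [0.0746 0.0337 0.0954]
```

View pics/w5.png

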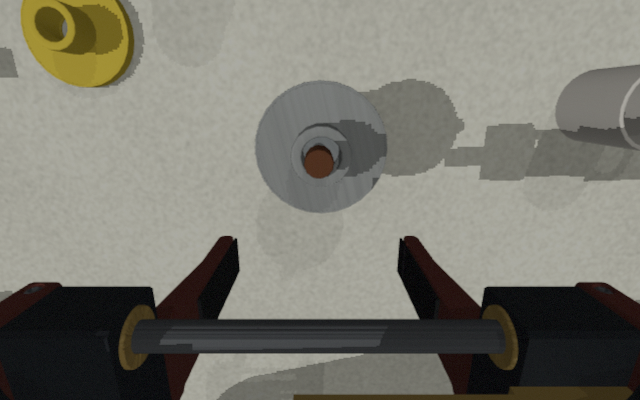

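View pics/s5.png

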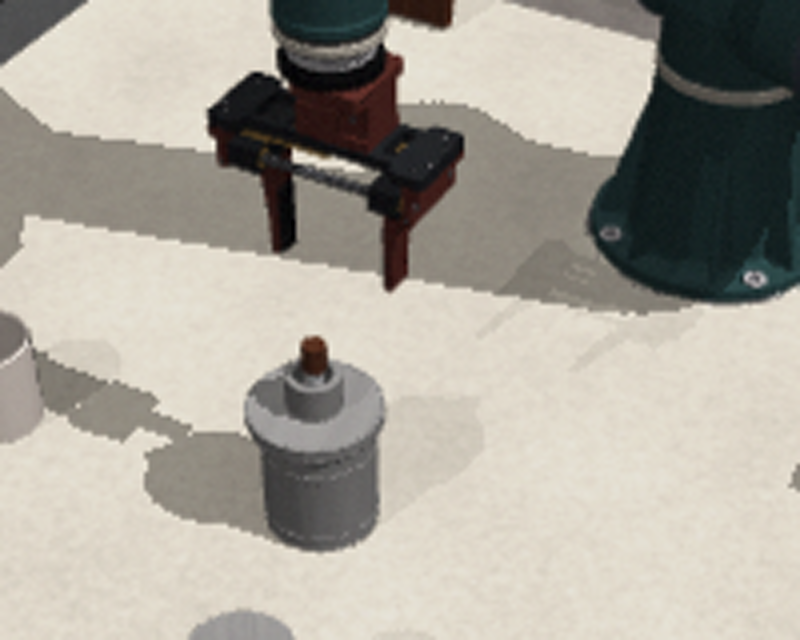

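The view shows the lid home and level: knob top 0.180, collar top 0.150, disc 0.118, all as predicted, and the canister unmoved. The collar centre is at (0.523, -0.1284). Now the collar grasp and lift.

```bash
python3 - <<'E'
from h import *
np.set_printoptions(precision=4,suppress=True)
x,y=.523,-.1284
r.move_straight([x,y,.40],vel=.12)
r.move_straight([x,y,.304],vel=.08)
o=r.get_obs();print(o["ee_pos"],o["wrist_force"])
eoat.command_gripper(0.0,25)
r.sleep(.2); o=r.get_obs();print(o["clock"],o["ee_pos"],o["wrist_force"],o["grip_width"])
r.move_straight([x,y,.324],vel=.03)
r.sleep(.1); o=r.get_obs();print(o["ee_pos"],o["wrist_force"],o["grip_width"])
p=camera("scene"); save(p,"s6",(220,60,420,220),4)
E
```

```text
[ 0.5233 -0.1285  0.3045] [ 0.3846  0.5418 -0.6372]
24.6333 [ 0.523  -0.1284  0.304 ] [-1.1777 -0.0262  1.368 ] 0.04618791986299791
[ 0.5229 -0.1284  0.3238] [-0.7631  0.2831 -1.583 ] 0.046246729327841046
```

View pics/s6.png

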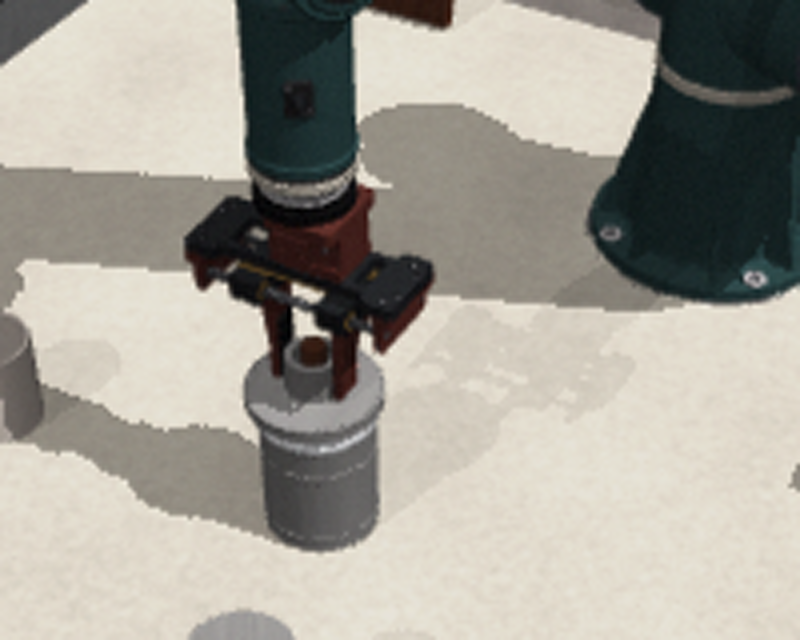

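The cover alone is rising (about 1.5 N) with the width at 46 mm. The knob shows inside the collar and the inner flange stays on the canister. Lifting on.

```bash
python3 - <<'E'
from h import *
np.set_printoptions(precision=4,suppress=True)
x,y=.523,-.1284
r.move_straight([x,y,.416],vel=.06)
r.sleep(.5); o=r.get_obs();print(o["clock"],o["ee_pos"],o["wrist_force"],o["grip_width"])
p=camera("scene"); save(p,"s7",(220,60,420,220),4); w=camera("wrist")
for n,pp in(("s",p),("w",w),("t",camera("top"))):
  W=cloud(pp).reshape(-1,3)
  for nm,lo,hi,rad in(("disc",.222,.24,.07),("knobtop",.172,.186,.025),("flange",.105,.124,.055)):
    m=(np.hypot(*(W[:,:2]-(x,y)).T)<rad)&(W[:,2]>lo)&(W[:,2]<hi); q=W[m]
    if len(q)>5:
        sl=np.linalg.lstsq(np.c_[q[:,:2]-(x,y),np.ones(len(q))],q[:,2],rcond=None)[0]
        print(n,nm,len(q),np.median(q,0),q[:,2].max(),cv2.minEnclosingCircle(q[:,:2].astype(np.float32)),"slope",sl)
E
```

```text
27.7833 [ 0.523  -0.1284  0.416 ] [-0.1745  0.7373 -1.6045] 0.04622108455638441
s disc 515 [ 0.546  -0.1126  0.2294] 0.23995147625838 ((0.5267159342765808, -0.1274985522031784), 0.057619575411081314) slope [-0.0248 -0.0117  0.2301]
s knobtop 11 [ 0.5318 -0.1209  0.1759] 0.18041189573588137 ((0.530266284942627, -0.12268916517496109), 0.009653947316110134) slope [0.2426 0.2001 0.1732]
s flange 501 [ 0.531  -0.1216  0.1134] 0.1239023913491811 ((0.5257466435432434, -0.12628495693206787), 0.0517449826002121) slope [-0.0061 -0.0069  0.1134]
w disc 16286 [ 0.5463 -0.1286  0.2303] 0.2399965794094426 ((0.5227855443954468, -0.12836618721485138), 0.05564487352967262) slope [-0.0146 -0.0007  0.2308]
w flange 627 [ 0.5651 -0.1252  0.1143] 0.11758254678528579 ((0.5563653707504272, -0.1256970465183258), 0.035327427089214325) slope [-0.0347 -0.002   0.1157]
t disc 112 [ 0.5238 -0.1023  0.23  ] 0.2337446620368325 ((0.5247998237609863, -0.12900090217590332), 0.05530323460698128) slope [-0.0019  0.004   0.2299]
t flange 6 [ 0.4914 -0.0939  0.1142] 0.11588173103823063 ((0.4902246594429016, -0.09510844945907593), 0.0070442077703773975) slope [-0.5891  0.8903  0.0653]
```

View pics/s7.png

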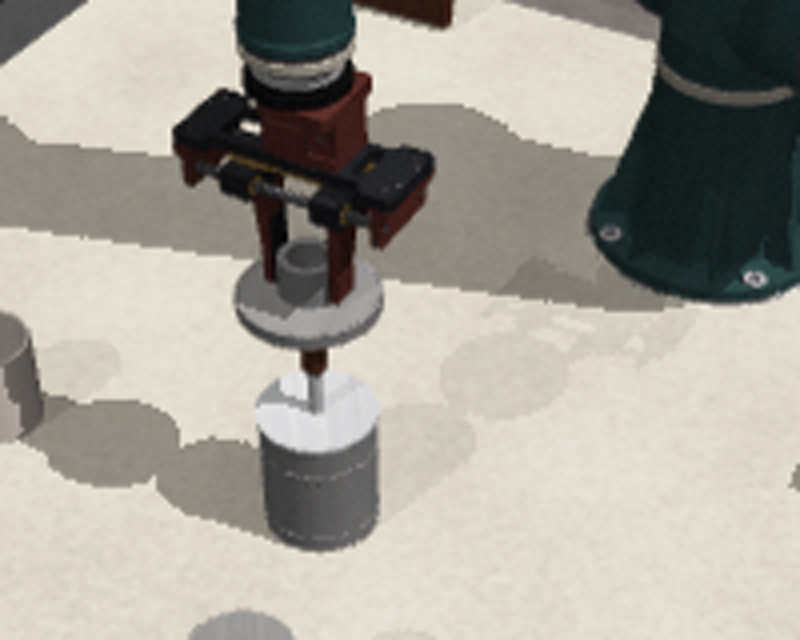

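The picture shows the cover clear above the knob and the inner lid flat on the canister with its flange top at 0.1135 (0.114 expected when home). The skirt edge is at about 0.218, 38 mm above the knob top.

```bash
python3 -c "
from plant import r
r.hand_in(); print(r.get_obs()['clock'])"
```

```text
the job is handed in; nothing more can be done
the job is handed in; nothing more can be done
```

The job is done and handed in. It reports no verdict, so the checks below are my own measurements.

- **Insertion:** I picked up both lids by the knob (3.2 N weight) and lowered them into the canister. I pressed until a hard stop at about 37 N, after 6.7 mm of seal travel.
- **After release:** the knob top was at z = 0.180 and the collar top at 0.150, as expected with the lids fully home. The canister had not visibly moved.
- **Cover lift:** I gripped the cover by its collar and lifted it straight up. It is held still at about 46 mm grip width with a load of about 1.6 N. It is level, with its lower edge about 38 mm above the knob top.
- **Inner lid at the end:** its flange top measured about 0.1135, against 0.114 expected when home.
- **Time and bystanders:** the last clock reading before handing in was 27.8 s of the 53 s allowed. I did not touch the jar, jug, mug or yellow look-alike cover.

**What disagreed:**
- The cameras differed by 2 to 4 mm in x. I settled this by measuring the lids and the canister with the same camera; the wrist and top views then agreed to under 1 mm.
- The network ranked the yellow look-alike's collar first in the wrist view and in some calls on the scene and top views; I rejected it because it has no knob.
- In the final check the tilt estimates from the depth images ranged from 0.002 to 0.025. The larger ones probably include finger points, and all are well under the 0.25 limit.

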